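# Set the butter mould under the sprung hold-down flap

### The job

The long dark butter mould lies on one of the two open ends of the pine moulding board, against the guide strip. Hold the board's spring-closed hold-down flap up with one fingertip and, while it is up, push the mould sideways along the guide with the other finger until its whole width is beneath the flap, then draw the fingers away so that the flap springs down and holds the mould's back end. The mould stays flat on the board and square to the guide, is only pushed, never squeezed or lifted, and everything else is left where it is.

Things in the scene. Friction and masses are not known exactly. Their poses are not given: they have to be found in the camera images.
- board: fixed pine moulding board, 240 mm deep (x -165 to +75 mm), 500 mm long (y), top 20 mm above the table. Origin on the table below the middle of the flap's length; -x is the front (towards the robot), y runs along the board to the robot's left; turned up to 0.15 rad. The flap covers y -100 to +100 mm; the open ends lie beyond, to y +-236 mm, closed by 8 mm high battens.
- flap (a joint): angle of the spring-closed hold-down flap, rad: 0 shut, growing as its front edge is lifted, at most 1.2. It presses down with 2 to 4 N at its front edge and springs down by itself within a second. Shut, it bars the 40 mm mould at its ends; from 0.17 rad the mould passes, 0.2 to 0.3 rad is comfortable. Resting on the mould's back end it reads about 0.13 rad.
- flap_edge (a point): middle of the lower front edge of the flap, a wooden board 12 mm thick and 200 mm long (y), where a finger gets under it from the front: shut, at board x -70 mm, 53 mm above the table (33 mm above the board). It moves with the flap. Nothing stands in front of it under the flap's length
- hinge (a point): middle of the flap's hinge line, which runs along board y at board x +30 mm, 66 mm above the table; the flap reaches 100 mm forward of it. A hinge block stands behind it at x +37 to +55 mm, 70 mm above the table
- guide (a point): point on the board's top at the front face of the guide strip, in the middle of the flap's length: board x -22 mm. The strip is 10 mm high, 8 mm wide, runs along board y over the whole board and passes under the flap; the mould slides along its front face, otherwise unobstructed; same axes as the board
- mould_mid (a point): centre (half-way up) of the mould to be pushed: a dark wooden block 100 mm long along board x, 48 mm wide along board y, 40 mm tall, about 160 g, friction about 0.35. It lies on the left or the right open end, centre 130 to 146 mm from the flap's middle along y, back end 4 to 10 mm from the guide, its front 60 mm or so reaching forward of the flap's edge
- shaker: turned dark-wood shaker, 42 mm across and 85 mm tall, on the open end where the mould is not; leave it alone; origin at the centre of its underside
- sticks: small wooden cup of tasting sticks, 44 mm across, 50 mm tall (sticks to about 85 mm), at the back of the board's left end, behind the guide strip; leave it alone; origin at the centre of its underside
- crock: dark stoneware crock, 100 mm across and 105 mm tall, with wooden spoons standing in it to about 230 mm, beyond the board's left end; leave it alone; origin at the centre of its underside
- birch_cup: tall birch cup, 66 mm across and 110 mm tall, beyond the board's left end; leave it alone; origin at the centre of its underside
- plate: wooden plate 150 mm across with a stack of green napkins, 25 mm tall in all, beyond the board's right end; leave it alone; origin at the centre of its underside
- red_bowl: red-brown bowl, 120 mm across and 55 mm tall, beyond the board's right end; leave it alone; origin at the centre of its underside
- mould: the same mould; origin at the centre of its underside, x along its length (to the back), z up
Not all that is in view belongs to the job. What is shaped like the mould but red is not meant.

How it is judged (in metres and radians):
On the way, in this order (a step that is already met when the one before it is completed fails the run):
1. the flap is held up by the fingers while the mould still lies outside it (value of joint flap above 0.15 rad and contact force between the fingers and flap above 0.3 N and (y of mould_mid in the frame of board above 0.118 m or y of mould_mid in the frame of board below -0.118 m)), for 0.2 s.
2. the mould lies with its whole width under the flap while the fingers still hold it up (y of mould_mid in the frame of board between -0.074 and 0.074 m and x of mould_mid in the frame of board between -0.095 and -0.06 m and value of joint flap above 0.15 rad and contact force between the fingers and flap above 0.3 N), for 0.2 s.
At the end, for the whole second after the job is handed in: the mould lies flat, still and square to the guide (within 0.17 rad) with its whole width under the flap (its centre within 74 mm of the flap's middle along y, and at board x -95 to -60 mm), and the released flap rests on its back end (0.08 to 0.18 rad, pressing with over 0.5 N) (y of mould_mid in the frame of board between -0.074 and 0.074 m and x of mould_mid in the frame of board between -0.095 and -0.06 m and value of joint flap between 0.08 and 0.18 rad and contact force between flap and mould above 0.5 N and angle between the x axis of mould and the x axis of board, either way round below 0.17 rad and angle between mould's own z axis and vertical below 0.05 rad and height (world z) of mould_mid below 0.044 m and linear speed of mould below 0.02 m/s); the robot touches nothing.
It fails at once if the mould is lifted (more than 6 mm) or falls off the board (height (world z) of mould_mid above 0.046 m or height (world z) of mould_mid below 0.034 m).
It fails at once if the mould is tipped (more than 0.2 rad) (angle between mould's own z axis and vertical above 0.2 rad).
It fails at once if the mould is squeezed or rammed with the fingers (more than 15 N) (contact force between the fingers and mould above 15 N).
It fails at once if any of the other things is moved (more than 20 mm) (distance of any of shaker, sticks, crock, birch_cup, plate, red_bowl from where it was at the start of the episode above 0.02 m).
It also fails if it takes over 38 s, if anything falls off the work surface, if the arm or the gripper's body presses on something with over 40 N, if the wrist force passes 120 N, or if a joint passes its speed limit or range.

### The arm

A 6-joint arm with a two-finger parallel gripper is mounted at the origin on the work surface. World frame = base frame: x ahead of the robot, y to its left, z up, the work surface at z = 0. Lengths are in mm, angles in rad, forces in N, time in s.
With the tool pointing down it reaches from about 250 to 725 mm from the base axis. Payload 4 kg.
Tool frame: the origin (TCP) lies at the very end of the fingers, on their centre line; the grasp point (between the pads) lies 19 mm behind it; z points along the fingers, y is the direction in which the jaws open and shut (so a half turn about z gives the same grasp; the last joint's range is limited). The gripper opens to 85 mm and grips with 20 to 120 N. Pads are 22 mm wide; open, the fingers measure 114 mm over their backs; the gripper's body (76 mm by 85 mm) begins 54 mm behind the grasp point. The pads swing forward as they close: fully open they stand 13 mm farther back than shut.
Start: joints at [-1.122, 0.241, 0.005, 1.335, 0, 1.571], TCP at [216.94, -450.485, 231.306] pointing down, gripper open.
Joint ranges: [-2.72, 2.72], [-1.05, 1.87], [-1.09, 1.28], [-1.99, 2.15], [-1.42, 1.44], [-3.14, 3.14]. Speed limits (rad/s): [2.79, 2.79, 3.14, 3.14, 3.14, 3.14].

### API

Orientations are given as [roll, pitch, yaw] about the fixed x, y, z axes, in that order (R = Rz(yaw) Ry(pitch) Rx(roll)).
In Python, from station import r gives the robot as it stands. The module is installed in compiled form; this text tells all that it offers.
- The arm moves only by the tool play_rows, never from a script. Its argument "deltas" is a list of rows, each an object with "translation": the shift along the tool's x, y, z in mm, a list of three; "yaw": the turn about the tool's z in rad; "claw": the closure, from -1 (fully open) to 1 (shut), so that 0 is half open. A call has 1 to 12 rows; each row shifts and turns the commanded pose from where the row before left it, along the tool's axes as they then stand; what a row does not reach is not made up. A row lasts 1/12 s, in which the tool goes at most 41.7 mm and 7.16 degrees, less where a joint would pass 70% of its speed; a pose out of reach is approached as far as the arm can. A call with a gripper value outside its range is refused whole. The fingers move at their own pace and stop on an object; "grip_force" is the grip in N (left out, the last holds). Time passes only in rows, so rows that do not move let the fingers close. It gives the time, the measured TCP pose, the force and the opening at its end, in the units of the state.
- r.read_state(): the state, without advancing time (a new reading comes with each control period).
- r.snapshot(name): name is "scene" or "top" or "wrist"; returns a dict with "frame" (480x640x3 uint8, red, green, blue), "depth" (480x640 float32, mm along the optical axis (not along the pixel's ray), 0 where there is no reading), "fx", "fy", "cx", "cy" (pixels), "position" and "rotation" of the camera in the world. Camera axes: x right, y down, z forward; pixel columns grow to the right and rows downward; lengths in mm; the calibration is good to about 2 mm. A picture is of the moment at which its call begins.
- r.job_done(): hands the job in, once; it reports no verdict.
The state is a dict: "t": time; "joints": joint angles; "qvel": joint speeds; "joint_torque": joint torques, N m; "tcp_pos": TCP position; "ee_rot": TCP orientation; "ft_force": force on the tool from outside, world axes, zero at the start; "wrist_torque": the same for the moment, N m; "gripper_width": finger opening in mm.
Only numpy, scipy, OpenCV 4.12 (cv2) and the standard library are available. Lean on these libraries where they do the work, as an engineer would, in place of code of your own. Each camera call takes 0.05 s, during which the arm holds its last target. There are 200 camera calls.

## Working session

There is one attempt and no reset: what is moved stays moved. The work goes in short steps, Python scripts to look and compute and a tool call to move; the robot and the scene stay as the last step left them, time stands still between calls to the robot, and variables do not carry over. Pictures are saved under pics/ and viewed, about 8 in all and at most 12, crops included, and the job is handed in when it is done.

Besides the shell and the picture viewer there is one more tool, called after "Emit:" as a command line: name --argument value ..., lists and objects as JSON in quotes. play_rows: Moves the arm, as the interface text tells. Its arguments: {"type":"object","properties":{"deltas":{"type":"array"},"grip_force":{"type":"number"}},"required":["deltas"]}

```bash
mkdir -p pics
cat > h.py <<'E'
import numpy as np, cv2
from station import r
def snap(n,f):
    s=r.snapshot(n); cv2.imwrite('pics/'+f+'.png',cv2.cvtColor(s['frame'],cv2.COLOR_RGB2BGR)); np.savez('pics/'+f+'.npz',**{k:np.array(v) for k,v in s.items()}); return s
def cloud(s):
    d=s['depth'].astype(float); v,u=np.mgrid[:480,:640]
    P=np.stack([(u-s['cx'])/s['fx']*d,(v-s['cy'])/s['fy']*d,d],-1)
    return P@np.array(s['rotation']).T+np.array(s['position'])
E
python3 - <<'E'
from h import *
for n in('scene','top'):
    s=snap(n,n+'1'); print(n,s['position'],np.round(s['rotation'],3).tolist(),s['fx'])
print(r.read_state())
E
```

```text
scene [1347.62626513 -112.77253093  840.10872725] [-2.28, -0.007, 1.47] 487.9745990182112
top [ 216.11991945   13.06175343 1540.64649644] [-2.961, -0.008, -1.569] 617.3148143861913
{'t': 0.1, 'joints': array([-1.12200784e+00,  2.41323787e-01,  3.90294243e-03,  1.33523276e+00,
       -2.04870749e-05,  1.57081566e+00]), 'qvel': array([-8.42670843e-05, -1.51421858e-03,  4.62687510e-03, -4.07015866e-04,
        2.05801459e-04, -1.61632012e-03]), 'joint_torque': array([ 4.48871624e-04, -3.73136330e+01,  2.53010666e+01,  1.08710307e-02,
        3.92718221e-05,  3.70322780e-06]), 'tcp_pos': array([ 216.68973976, -449.98725351,  230.52570673]), 'ee_rot': array([-3.13973538e+00,  2.05229438e-05,  4.48769196e-01]), 'ft_force': array([-0.01615701,  0.6794978 ,  0.16294182]), 'wrist_torque': array([-0.02711228, -0.02269013,  0.03100004]), 'gripper_width': 85.47250989840366}
```

View pics/top1.png

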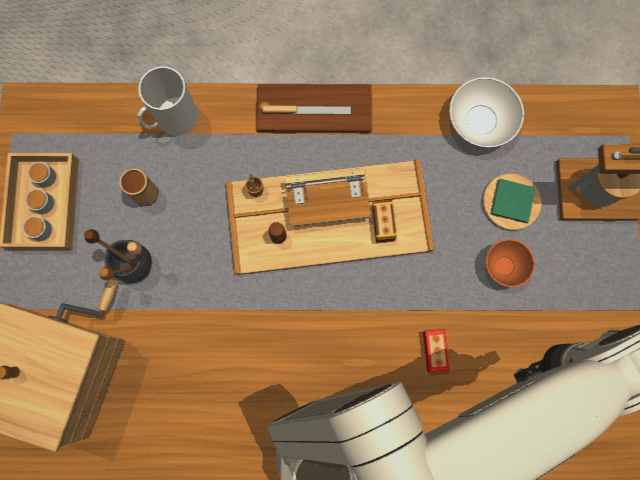

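View pics/scene1.png

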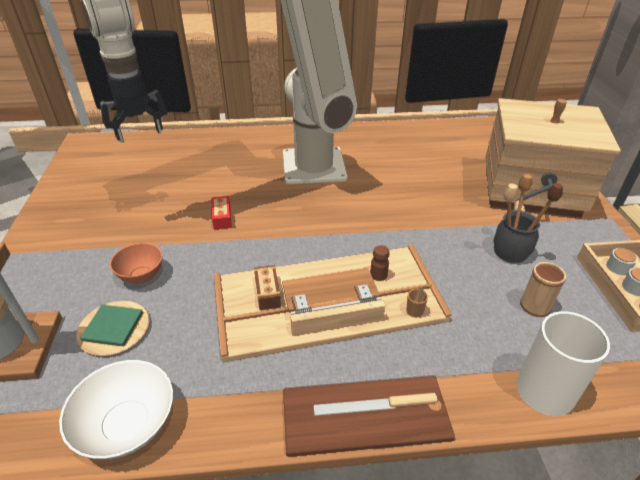

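The mould lies on the right end at about (385,221) in the top view, with the flap at (287–368, 180–227), the shaker at (278,232) and the sticks at (254,186). Next I'll enlarge that area and measure it.

```bash
cat >> h.py <<'E'
from scipy.spatial.transform import Rotation as Ro
def cloud(s):
    d=np.array(s['depth']).astype(float); v,u=np.mgrid[:480,:640]
    P=np.stack([(u-s['cx'])/s['fx']*d,(v-s['cy'])/s['fy']*d,d],-1)
    return P@Ro.from_euler('xyz',s['rotation']).as_matrix().T+np.array(s['position'])
def px(s,u,v,z):
    R=Ro.from_euler('xyz',s['rotation']).as_matrix(); d=R@np.array([(u-s['cx'])/s['fx'],(v-s['cy'])/s['fy'],1]); p=np.array(s['position'])
    return p+d*(z-p[2])/d[2]
E
python3 - <<'E'
from h import *
s=np.load('pics/top1.npz'); C=cloud(s)
for u,v in[(300,300),(330,245),(385,221),(325,210),(325,190)]: print(u,v,C[v,u].round(1))
im=cv2.imread('pics/top1.png')[150:285,215:445]
cv2.imwrite('pics/c1.png',cv2.resize(im,None,fx=3.4,fy=3.4,interpolation=cv2.INTER_CUBIC))
E
```

```text
300 300 [375.7  53.8   2.1]
330 245 [512.5 -20.9  19.3]
385 221 [ 565.1 -155.5   60.4]
325 210 [591.4  -7.7  64.7]
325 190 [639.5  -7.6  74.5]
```

View pics/c1.png

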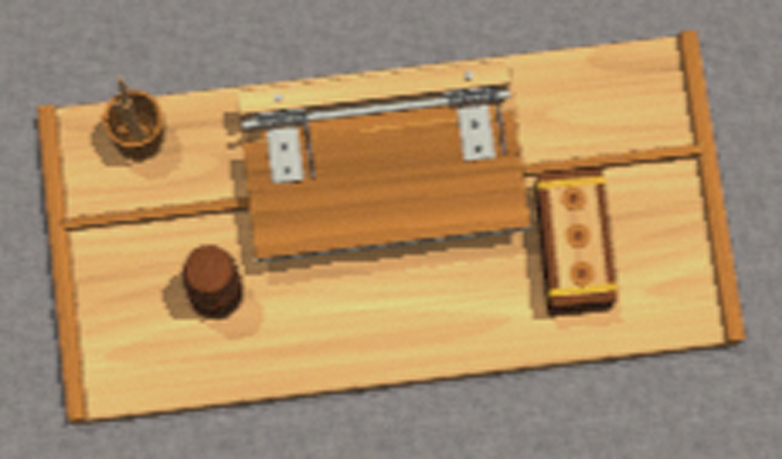

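Run:
```python
from h import *
s=np.load('pics/top1.npz')
f=lambda u,v,z: px(s,215+u/3.4,150+v/3.4,z)[:2]
c=[f(38,107,28),f(697,32,28),f(744,340,28),f(70,421,28)]
for p in c: print(p.round(1))
e=f(257,258,65),f(528,226,65); print('flap',e[0].round(1),e[1].round(1))
m=[f(539,176,60),f(604,172,60),f(615,296,60),f(549,301,60)]; print('mould',np.round(m,1))
# joint fit: board frame x: front -> -x world... board x axis ~ world x
src=np.array([[75,250],[75,-250],[-165,-250],[-165,250],[-70,100],[-70,-100]],float) # board xy
dst=np.array(c+list(e))
a=src-src.mean(0); b=dst-dst.mean(0)
th=np.arctan2((a[:,0]*b[:,1]-a[:,1]*b[:,0]).sum(),(a*b).sum())
R=np.array([[np.cos(th),-np.sin(th)],[np.sin(th),np.cos(th)]])
t=dst.mean(0)-R@src.mean(0); print('th',th,'org',t); print((dst-(src@R.T+t)).round(1))
M=(np.array(m)-t)@R; print('mould in board',M.round(1),M.mean(0)); d=M[0]-M[3];print('ang',np.arctan2(d[1],d[0]))
# flap height samples & shaker
C=cloud(s); Q=(C[...,:2]-t)@R
k=(C[...,2]>52)&(abs(C[...,2]-60)<4)&(Q[...,1]<-104)&(Q[...,1]>-175)&(Q[...,0]<0)&(Q[...,0]>-160)
q=Q[k]; print('mould cloud',len(q),np.percentile(q,[2,98],axis=0).round(1))
q=q.astype(np.float32); print(cv2.minAreaRect(q))
k=(C[...,2]>90)&(abs(Q[...,1])<230)&(Q[...,1]>90)&(Q[...,0]<-30)&(Q[...,0]>-160); print('shaker',Q[k].mean(0))
```

```text
[674.5 242.9]
[ 735.1 -251.9]
[ 498.8 -279.9]
[437.5 212.8]
flap [551.   76.5] [ 575.3 -119. ]
mould [[ 614.  -128. ]
 [ 617.1 -175.4]
 [ 524.9 -181.6]
 [ 521.  -133.9]]
th 0.12270407853191757 org [631.62983473 -13.23744602]
[[-1.  -1.2]
 [-1.6  0.3]
 [ 0.4  1.6]
 [ 0.3 -1.9]
 [ 1.1 -0.9]
 [ 0.9  2. ]]
mould in board [[ -31.6 -111.7]
 [ -34.2 -159.2]
 [-126.6 -154. ]
 [-124.5 -106.2]] [ -79.22911584 -132.79987335]
ang -0.059100443725274364
mould cloud 548 [[-127.  -156.2]
 [ -31.  -109. ]]
((-79.17927551269531, -132.83236694335938), (48.642242431640625, 100.87885284423828), 88.37117004394531)
shaker [-82.97220487 132.54796861]
```

Emit:
play_rows --deltas '[{"translation": [0,0,0],"yaw": 0.0915,"claw": -1},{"translation": [0,0,0],"yaw": 0.0915,"claw": -1},{"translation": [0,0,0],"yaw": 0.0915,"claw": -1},{"translation": [0,0,0],"yaw": 0.0915,"claw": -1},{"translation": [20,-15,0],"yaw": 0,"claw": -1},{"translation": [20,-15,0],"yaw": 0,"claw": -1},{"translation": [20,-15,0],"yaw": 0,"claw": -1},{"translation": [20,-15,0],"yaw": 0,"claw": -1},{"translation": [20,-15,0],"yaw": 0,"claw": -1},{"translation": [20,-15,0],"yaw": 0,"claw": -1},{"translation": [20,-15,0],"yaw": 0,"claw": -1},{"translation": [20,-15,0],"yaw": 0,"claw": -1}]'

```text
t: 1.1
tcp_pos: [367.0, -316.5, 230.9]
ee_rot: [-3.141, 0.001, 0.083]
ft_force: [0.3, -0.4, -0.3]
gripper_width: 85.5
```

Emit:
play_rows --deltas '[{"translation": [20,-15,0],"yaw": 0,"claw": -1},{"translation": [20,-15,0],"yaw": 0,"claw": -1},{"translation": [20,-15,0],"yaw": 0,"claw": -1},{"translation": [20,-15,0],"yaw": 0,"claw": -1},{"translation": [20,-15,0],"yaw": 0,"claw": -1},{"translation": [20,-15,0],"yaw": 0,"claw": -1},{"translation": [20,-15,0],"yaw": 0,"claw": -1},{"translation": [20,-15,0],"yaw": 0,"claw": -1},{"translation": [20,-15,0],"yaw": 0,"claw": -1},{"translation": [10,-10,0],"yaw": 0,"claw": -1},{"translation": [0,0,0],"yaw": 0,"claw": -1},{"translation": [0,0,0],"yaw": 0,"claw": -1}]'

```text
t: 2.1
tcp_pos: [543.5, -157.1, 230.7]
ee_rot: [-3.142, 0.002, 0.084]
ft_force: [0.4, -0.7, -0.0]
gripper_width: 85.3
```

Run:
```python
from h import *
s=snap('wrist','w1'); print(s['position'],s['rotation'])
```

```text
[ 624.9479213  -150.59167595  371.73909815] [ 2.81649403e+00 -5.59548937e-04 -1.48595169e+00]
```

View pics/w1.png

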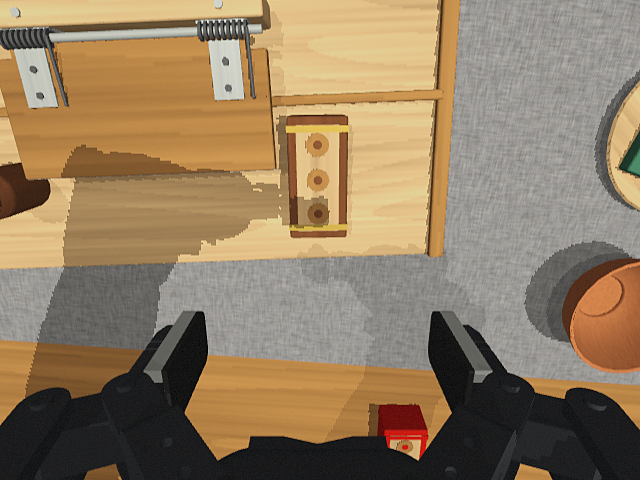

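The wrist view shows the mould's top at (287–350, 115–237) and the flap's front-right corner at (276,168). I'll compare these with the top-view estimate.

```bash
cat >> h.py <<'E'
TH=.1227; O=np.array([631.6,-13.2]); RB=np.array([[np.cos(TH),-np.sin(TH)],[np.sin(TH),np.cos(TH)]])
tb=lambda p:(np.asarray(p)[...,:2]-O)@RB
tw=lambda b:RB@np.asarray(b)+O
E
python3 - <<'E'
from h import *
s=np.load('pics/w1.npz')
print('flap',tb(px(s,276,168,65)).round(1),tb(px(s,26,178,65)).round(1))
for p in[(287,115),(350,115),(347,237),(290,237)]: print(tb(px(s,*p,60)).round(1))
C=cloud(s);Q=tb(C);z=C[...,2]
k=(abs(z-60)<5)&(Q[...,1]<-101)&(Q[...,1]>-175)&(Q[...,0]<0)&(Q[...,0]>-160)
print(cv2.minAreaRect(Q[k].astype(np.float32)), z[k].mean())
for x in(-60,-30,0,20):
  k=(abs(Q[...,0]-x)<3)&(abs(Q[...,1]+50)<20); print(x,np.median(z[k]))
k=(abs(Q[...,1]+50)<3)&(z>50);print('front edge x',np.percentile(Q[k][:,0],1))
k=(abs(Q[...,0]+130)<8)&(abs(Q[...,1]+50)<30);print('board z',np.median(z[k]))
print('tcp',tb(r.read_state()['tcp_pos']))
E
```

```text
flap [ -69.  -101.3] [-69.4  97.3]
[ -29.7 -112.1]
[ -31.6 -160.3]
[-130.2 -156.7]
[-128.4 -108.4]
((-80.97853088378906, -133.65362548828125), (48.97828674316406, 99.50582122802734), 88.15193176269531) 59.13632394403922
-60 63.48874467643273
-30 63.65602581941408
0 63.941501596446244
20 64.06295447735681
front edge x -69.50340946855091
board z 18.65582637973131
tcp [-105.52764561 -132.53912834]
```

Emit:
play_rows --deltas '[{"translation": [10,-12,0],"yaw": 0,"claw": -1},{"translation": [0,0,20],"yaw": 0,"claw": -1},{"translation": [0,0,20],"yaw": 0,"claw": -1},{"translation": [0,0,20],"yaw": 0,"claw": -1},{"translation": [0,0,20],"yaw": 0,"claw": -1},{"translation": [0,0,20],"yaw": 0,"claw": -1},{"translation": [0,0,20],"yaw": 0,"claw": -1},{"translation": [0,0,20],"yaw": 0,"claw": -1},{"translation": [0,0,10],"yaw": 0,"claw": -1},{"translation": [0,0,0],"yaw": 0,"claw": -1}]'

```text
t: 2.98
tcp_pos: [549.9, -145.2, 78.9]
ee_rot: [-3.14, 0.005, 0.081]
ft_force: [-0.4, -0.3, -0.2]
gripper_width: 85.1
```

Run:
```python
from h import *
s=snap('scene','s2'); print(tb(r.read_state()['tcp_pos']),r.read_state()['tcp_pos'],r.read_state()['ft_force'])
im=cv2.imread('pics/s2.png')[170:360,180:460]; cv2.imwrite('pics/s2c.png',cv2.resize(im,None,fx=2.8,fy=2.8,interpolation=cv2.INTER_CUBIC))
```

```text
[ -95.90934437 -121.27472207] [ 551.25482014 -145.30152393   80.5575384 ] [-0.14442962 -0.46384564  0.90190251]
```

View pics/s2c.png

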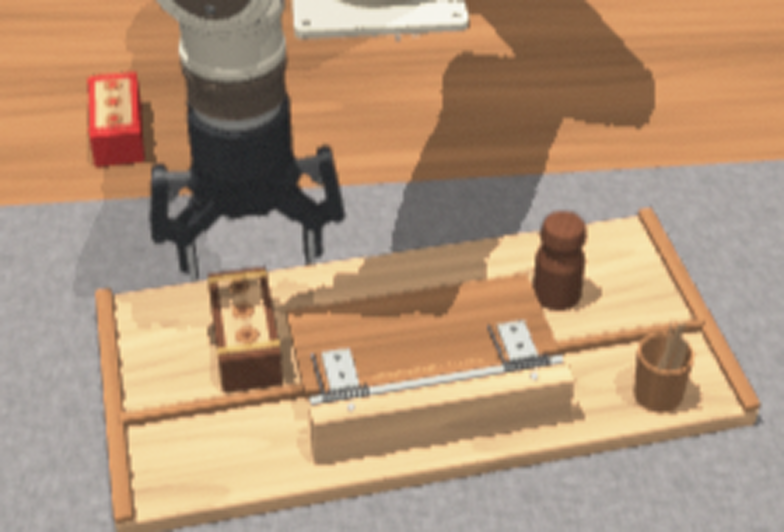

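The fingers straddle the mould's front part at pixels (190,265) and (313,255) in the crop, clear of the mould and flap. I'll go down now.

Emit:
play_rows --deltas '[{"translation": [0,0,12],"yaw": 0,"claw": -1},{"translation": [0,0,12],"yaw": 0,"claw": -1},{"translation": [0,0,12],"yaw": 0,"claw": -1},{"translation": [0,0,12],"yaw": 0,"claw": -1},{"translation": [0,0,6],"yaw": 0,"claw": -1},{"translation": [0,0,0],"yaw": 0,"claw": -1},{"translation": [0,0,0],"yaw": 0,"claw": -1}]'

```text
t: 3.62
tcp_pos: [553.3, -145.0, 28.3]
ee_rot: [3.141, -0.001, 0.082]
ft_force: [0.6, -0.5, 0.5]
gripper_width: 85.4
```

Emit:
play_rows --deltas '[{"translation": [4,0,0],"yaw": 0,"claw": -1},{"translation": [4,0,0],"yaw": 0,"claw": -1},{"translation": [3,0,0],"yaw": 0,"claw": -1},{"translation": [0,0,0],"yaw": 0,"claw": -1}]'

```text
t: 3.95
tcp_pos: [564.0, -143.8, 27.7]
ee_rot: [3.141, 0.0, 0.083]
ft_force: [-1.4, -2.0, -0.1]
gripper_width: 85.4
```

Emit:
play_rows --deltas '[{"translation": [1,0,1],"yaw": 0,"claw": -1},{"translation": [1,0,1],"yaw": 0,"claw": -1},{"translation": [0,0,0],"yaw": 0,"claw": -1}]'

```text
t: 4.2
tcp_pos: [564.0, -143.3, 25.0]
ee_rot: [-3.141, 0.004, 0.083]
ft_force: [-4.7, 0.2, 4.1]
gripper_width: 85.6
```

Emit:
play_rows --deltas '[{"translation": [1,0,0],"yaw": 0,"claw": -1},{"translation": [1,0,0],"yaw": 0,"claw": -1},{"translation": [0,0,0],"yaw": 0,"claw": -1}]'

```text
t: 4.45
tcp_pos: [564.0, -143.3, 24.8]
ee_rot: [-3.141, 0.007, 0.083]
ft_force: [-9.2, -1.6, 6.4]
gripper_width: 85.1
```

Emit:
play_rows --deltas '[{"translation": [1,0,0],"yaw": 0,"claw": -1},{"translation": [1,0,-1],"yaw": 0,"claw": -1},{"translation": [0,0,-2],"yaw": 0,"claw": -1},{"translation": [0,0,-2],"yaw": 0,"claw": -1},{"translation": [0,0,-2],"yaw": 0,"claw": -1},{"translation": [0,0,0],"yaw": 0,"claw": -1}]'

```text
t: 4.95
tcp_pos: [563.5, -143.3, 29.7]
ee_rot: [-3.141, 0.013, 0.083]
ft_force: [-10.0, -2.3, -2.8]
gripper_width: 85.1
```

```bash
cat > look.py <<'E'
import sys
from h import *
def look(f):
    s=snap('wrist',f);C=cloud(s);Q=tb(C);z=C[...,2]
    for y in(-40,0,50):
        k=(abs(Q[...,1]-y)<15)&(Q[...,0]>-70)&(Q[...,0]<15)&(z>50)&(z<140)
        if k.sum()>50:
            c=np.polyfit(Q[k][:,0],z[k],1); print('flap angle at y',y,round(-np.arctan(c[0]),3),'n',k.sum())
    k=(abs(z-60)<4)&(Q[...,1]<-20)&(Q[...,1]>-175)&(Q[...,0]<-75)&(Q[...,0]>-145)
    if k.sum(): print('mould front part',np.percentile(Q[k],[3,97],axis=0).round(1).tolist(),k.sum())
    st=r.read_state(); print('tcp board',tb(st['tcp_pos']).round(1),st['tcp_pos'].round(1),'F',st['ft_force'].round(1),'t',st['t'])
look(sys.argv[1])
E
python3 look.py w2
```

```text
flap angle at y -40 0.146 n 21727
mould front part [[-119.0, -163.7], [-76.1, -109.1]] 14871
tcp board [ -83.5 -120.8] [ 563.5 -143.3   29.5] F [-9.6 -2.4 -3. ] t 5.0
```

Emit:
play_rows --deltas '[{"translation": [0,0,-2],"yaw": 0,"claw": -1},{"translation": [0,0,-2],"yaw": 0,"claw": -1},{"translation": [0,0,-2],"yaw": 0,"claw": -1},{"translation": [0,0,-2],"yaw": 0,"claw": -1},{"translation": [0,0,-2],"yaw": 0,"claw": -1},{"translation": [0,0,0],"yaw": 0,"claw": -1}]'

```text
t: 5.5
tcp_pos: [563.4, -143.3, 39.6]
ee_rot: [-3.141, 0.013, 0.083]
ft_force: [-11.4, -2.2, -2.1]
gripper_width: 85.3
```

```bash
python3 look.py w3
```

```text
flap angle at y -40 0.232 n 24541
mould front part [[-127.3, -157.2], [-76.3, -109.7]] 15202
tcp board [ -83.6 -120.8] [ 563.4 -143.3   39.5] F [-10.7  -2.3  -2.9] t 5.55
```

View pics/w3.png

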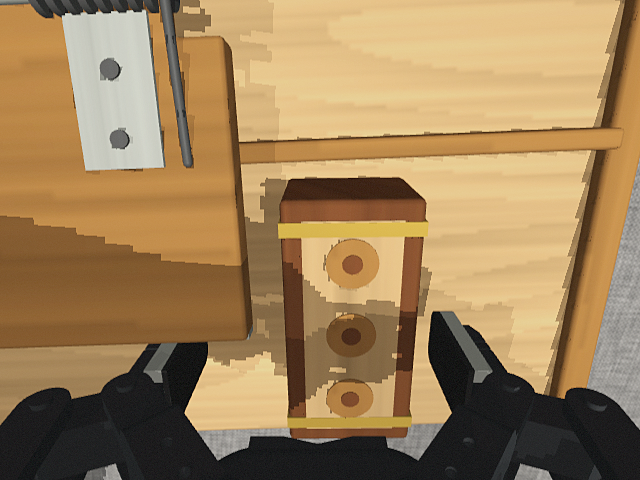

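Emit:
play_rows --deltas '[{"translation": [0,0,-2],"yaw": 0,"claw": -1},{"translation": [1,0,-2],"yaw": 0,"claw": -1},{"translation": [1,0,-2],"yaw": 0,"claw": -1},{"translation": [1,0,-1],"yaw": 0,"claw": -1},{"translation": [0,0,0],"yaw": 0,"claw": -1},{"translation": [0,-2,0],"yaw": 0,"claw": -1},{"translation": [0,-2,0],"yaw": 0,"claw": -1},{"translation": [0,-2,0],"yaw": 0,"claw": -1},{"translation": [0,0,0],"yaw": 0,"claw": -1}]'

```text
t: 6.3
tcp_pos: [563.4, -140.3, 45.9]
ee_rot: [3.137, 0.019, 0.081]
ft_force: [-17.2, -11.5, -2.3]
gripper_width: 85.3
```

```bash
python3 look.py w4
```

```text
flap angle at y -40 0.345 n 29148
mould front part [[-127.7, -155.9], [-76.4, -109.9]] 13897
tcp board [ -83.3 -117.8] [ 563.4 -140.3   45.9] F [-16.1 -10.7  -1.5] t 6.35
```

Emit:
play_rows --deltas '[{"translation": [0,-2,0],"yaw": 0,"claw": -1},{"translation": [0,-2,0],"yaw": 0,"claw": -1},{"translation": [0,-2,0],"yaw": 0,"claw": -1},{"translation": [0,-2,0],"yaw": 0,"claw": -1},{"translation": [0,-2,0],"yaw": 0,"claw": -1},{"translation": [0,-2,0],"yaw": 0,"claw": -1}]'

```text
t: 6.85
tcp_pos: [562.1, -129.0, 45.9]
ee_rot: [3.136, 0.019, 0.08]
ft_force: [-16.7, -13.7, -0.6]
gripper_width: 85.8
```

```bash
python3 look.py w5
```

```text
flap angle at y -40 0.406 n 34722
flap angle at y 0 0.228 n 797
mould front part [[-126.9, -148.0], [-76.3, -102.0]] 13722
tcp board [ -83.1 -105.9] [ 562.1 -128.5   45.9] F [-16.5 -11.6  -1.7] t 6.9
```

Emit:
play_rows --deltas '[{"translation": [0,-2.5,0],"yaw": 0,"claw": -1},{"translation": [0,-2.5,0],"yaw": 0,"claw": -1},{"translation": [0,-2.5,0],"yaw": 0,"claw": -1},{"translation": [-0.4,-2.5,0],"yaw": 0,"claw": -1},{"translation": [0,-2.5,0],"yaw": 0,"claw": -1},{"translation": [0,-2.5,0],"yaw": 0,"claw": -1},{"translation": [0,-2.5,0],"yaw": 0,"claw": -1},{"translation": [-0.4,-2.5,0],"yaw": 0,"claw": -1}]'

```text
t: 7.57
tcp_pos: [560.1, -109.4, 46.0]
ee_rot: [3.135, 0.018, 0.08]
ft_force: [-15.2, -14.3, -1.1]
gripper_width: 85.6
```

```bash
python3 look.py w6
```

```text
flap angle at y -40 0.429 n 37405
flap angle at y 0 0.274 n 17407
mould front part [[-127.0, -128.4], [-76.9, -82.3]] 11893
tcp board [-82.7 -86.1] [ 560.  -108.8   46.1] F [-16.6 -12.6   0. ] t 7.6167
```

View pics/w6.png

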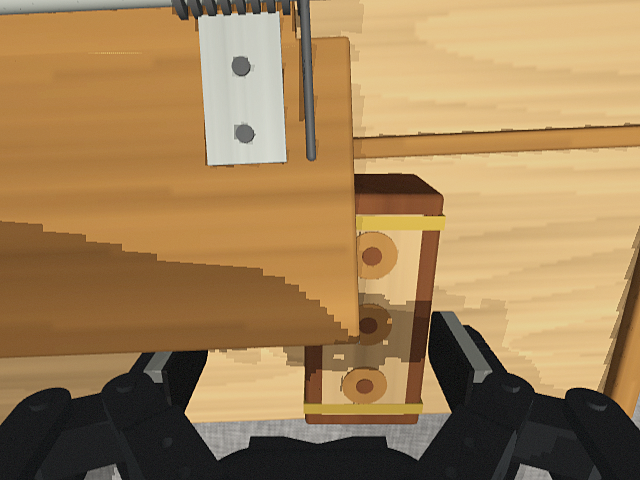

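Emit:
play_rows --deltas '[{"translation": [0,-2.5,0],"yaw": 0,"claw": -1},{"translation": [0,-2.5,0],"yaw": 0,"claw": -1},{"translation": [-0.3,-2.5,0],"yaw": 0,"claw": -1},{"translation": [0,-2.5,0],"yaw": 0,"claw": -1},{"translation": [0,-2.5,0],"yaw": 0,"claw": -1},{"translation": [-0.3,-2.5,0],"yaw": 0,"claw": -1},{"translation": [0,-2.5,0],"yaw": 0,"claw": -1},{"translation": [0,-2.5,0],"yaw": 0,"claw": -1}]'

```text
t: 8.28
tcp_pos: [558.3, -89.4, 46.3]
ee_rot: [3.135, 0.017, 0.08]
ft_force: [-16.4, -13.5, 0.6]
gripper_width: 85.4
```

```bash
python3 look.py w7
```

```text
flap angle at y -40 0.521 n 38896
flap angle at y 0 0.436 n 36822
mould front part [[-127.1, -107.9], [-91.3, -62.1]] 8891
tcp board [-82.1 -66.1] [558.2 -88.8  46.3] F [-15.8 -11.4   0.5] t 8.3333
```

Emit:
play_rows --deltas '[{"translation": [-0.3,-2.5,0],"yaw": 0,"claw": -1},{"translation": [-0.3,-2.5,0],"yaw": 0,"claw": -1},{"translation": [-0.3,-2.5,0],"yaw": 0,"claw": -1},{"translation": [-0.3,-2.5,0],"yaw": 0,"claw": -1},{"translation": [-0.2,-2.5,0],"yaw": 0,"claw": -1},{"translation": [-0.2,-2.5,0],"yaw": 0,"claw": -1},{"translation": [0,-2.5,0],"yaw": 0,"claw": -1},{"translation": [0,-2.5,0],"yaw": 0,"claw": -1},{"translation": [0,-2.5,0],"yaw": 0,"claw": -1}]'

```text
t: 9.08
tcp_pos: [556.4, -66.4, 46.8]
ee_rot: [3.136, 0.014, 0.081]
ft_force: [-11.5, -11.7, -0.4]
gripper_width: 85.4
```

```bash
python3 look.py w8
```

```text
flap angle at y -40 0.494 n 37605
flap angle at y 0 0.464 n 39101
flap angle at y 50 0.348 n 7514
mould front part [[-126.9, -93.1], [-94.7, -50.9]] 7074
tcp board [-81.1 -43. ] [556.3 -65.8  46.8] F [-11.3 -10.7   0.6] t 9.1333
```

View pics/w8.png

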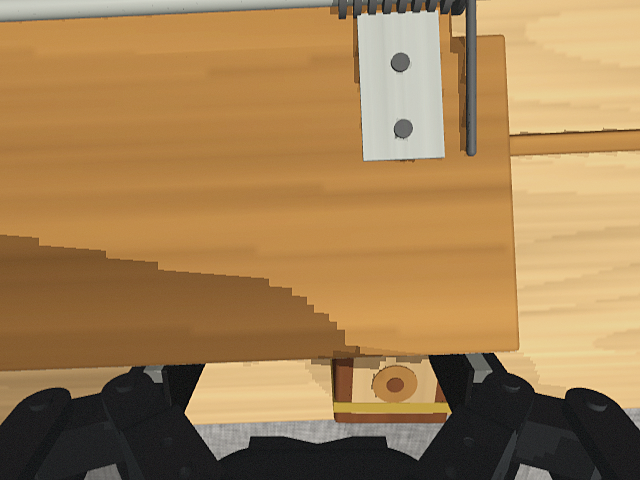

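The mould is now under the flap, with its front still showing at (333–447, 355–422) and the pusher at its right side. I'll push 8 mm further for margin, dwell, and check.

Emit:
play_rows --deltas '[{"translation": [0,-2,0],"yaw": 0,"claw": -1},{"translation": [0,-2,0],"yaw": 0,"claw": -1},{"translation": [0,-2,0],"yaw": 0,"claw": -1},{"translation": [0,-2,0],"yaw": 0,"claw": -1},{"translation": [0,0,0],"yaw": 0,"claw": -1},{"translation": [0,0,0],"yaw": 0,"claw": -1},{"translation": [0,0,0],"yaw": 0,"claw": -1},{"translation": [0,0,0],"yaw": 0,"claw": -1}]'

```text
t: 9.8
tcp_pos: [555.8, -57.9, 46.9]
ee_rot: [3.137, 0.014, 0.081]
ft_force: [-12.1, -9.6, 0.3]
gripper_width: 85.7
```

```bash
python3 look.py w9
python3 - <<'E'
from h import *
s=np.load('pics/w8.npz')
for p in[(333,421),(447,421)]: print(tb(px(s,*p,58)).round(1))
s=np.load('pics/w9.npz');C=cloud(s);Q=tb(C);z=C[...,2]
k=(abs(z-60)<3)&(Q[...,0]<-105)&(Q[...,0]>-125)&(Q[...,1]<-10)&(Q[...,1]>-100);print(np.percentile(Q[k],[1,50,99],axis=0).round(1))
E
```

```text
flap angle at y -40 0.501 n 38224
flap angle at y 0 0.513 n 41060
flap angle at y 50 0.384 n 16802
mould front part [[-126.6, -85.4], [-95.9, -50.5]] 5523
tcp board [-80.8 -35.1] [555.7 -57.9  46.8] F [-12.8  -8.3   1. ] t 9.85
[-125.9  -48.7]
[-128.2  -96.9]
[[-124.8  -87.7]
 [-115.1  -67.3]
 [-105.2  -49.6]]
```

Run:
```python
from h import *
im=cv2.imread('pics/w9.png')[300:480,120:540]; cv2.imwrite('pics/w9c.png',cv2.resize(im,None,fx=1.9,fy=1.9,interpolation=cv2.INTER_CUBIC))
```

```text
(no output)
```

View pics/w9c.png

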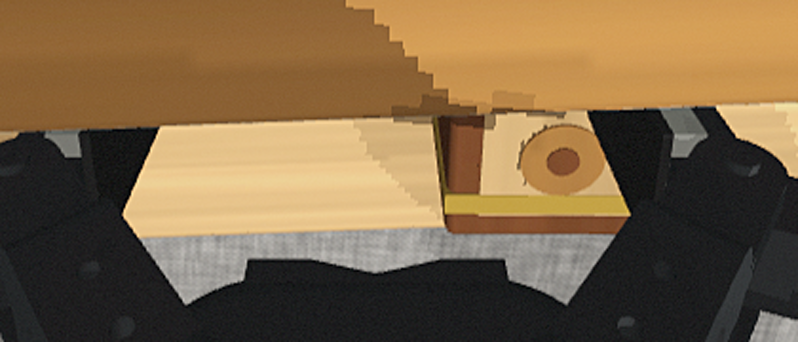

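The mould stopped short. Its left edge is near y -49.5 (crop pixel 445) and its centre near -73.5, and the open pads stand 13 mm higher than the TCP, so the pusher has ridden onto the mould's top edge. I'll keep the flap up, slide back, go lower, and push again.

Emit:
play_rows --deltas '[{"translation": [0,0,-2],"yaw": 0,"claw": -1},{"translation": [0,2,-1],"yaw": 0,"claw": -1},{"translation": [0,2.5,0],"yaw": 0,"claw": -1},{"translation": [0,2.5,0],"yaw": 0,"claw": -1},{"translation": [0,2.5,0],"yaw": 0,"claw": -1},{"translation": [0,2.5,0],"yaw": 0,"claw": -1},{"translation": [0,2.5,0],"yaw": 0,"claw": -1},{"translation": [0,2.5,0],"yaw": 0,"claw": -1},{"translation": [0,2.5,0],"yaw": 0,"claw": -1},{"translation": [0,2.5,0],"yaw": 0,"claw": -1}]'

```text
t: 10.68
tcp_pos: [557.9, -74.2, 49.6]
ee_rot: [-3.135, 0.013, 0.086]
ft_force: [-11.7, 5.6, -0.7]
gripper_width: 85.1
```

```bash
cat >> look.py <<'E'
s=np.load('pics/'+sys.argv[1]+'.npz');C=cloud(s);Q=tb(C);z=C[...,2]
for x in(-120,-110,-100):
    k=(abs(z-59.5)<3)&(abs(Q[...,0]-x)<3)&(abs(Q[...,1]+60)<60)
    if k.sum()>5: print('mould y range at x',x,np.percentile(Q[k][:,1],[1,99]).round(1))
E
python3 look.py w10
```

```text
flap angle at y -40 0.551 n 37765
flap angle at y 0 0.489 n 38521
flap angle at y 50 0.368 n 969
mould front part [[-126.7, -95.6], [-95.0, -51.2]] 7474
tcp board [-80.6 -52. ] [558.  -74.7  49.6] F [-11.3   4.7  -0.7] t 10.7333
mould y range at x -120 [-97.5 -49.4]
mould y range at x -110 [-96.7 -50.3]
mould y range at x -100 [-96.5 -50.8]
```

Emit:
play_rows --deltas '[{"translation": [-0.3,2.5,0],"yaw": 0,"claw": -1},{"translation": [-0.3,2.5,0],"yaw": 0,"claw": -1},{"translation": [-0.3,2.5,0],"yaw": 0,"claw": -1},{"translation": [-0.3,2.5,0],"yaw": 0,"claw": -1},{"translation": [0,1,0],"yaw": 0,"claw": -1},{"translation": [0,0,0],"yaw": 0,"claw": -1}]'

```text
t: 11.23
tcp_pos: [558.6, -86.0, 49.8]
ee_rot: [-3.137, 0.011, 0.085]
ft_force: [-9.7, 3.7, -0.5]
gripper_width: 85.1
```

```bash
python3 look.py w11
```

```text
flap angle at y -40 0.565 n 37554
flap angle at y 0 0.478 n 35633
mould front part [[-126.6, -96.2], [-92.9, -51.4]] 8074
tcp board [-81.3 -63.3] [558.7 -86.   49.8] F [-9.1  3.9 -1.5] t 11.2833
mould y range at x -120 [-97.4 -49.6]
mould y range at x -110 [-97.  -50.5]
mould y range at x -100 [-97.4 -51.1]
```

Emit:
play_rows --deltas '[{"translation": [0,-3,1],"yaw": 0,"claw": -1},{"translation": [-0.2,3,1.5],"yaw": 0,"claw": -1},{"translation": [0,-3,1.5],"yaw": 0,"claw": -1},{"translation": [-0.2,3,1.5],"yaw": 0,"claw": -1},{"translation": [0,-3,1.5],"yaw": 0,"claw": -1},{"translation": [-0.2,3,1.5],"yaw": 0,"claw": -1},{"translation": [0,-2,1.5],"yaw": 0,"claw": -1},{"translation": [0,0,0],"yaw": 0,"claw": -1}]'

```text
t: 11.95
tcp_pos: [556.9, -86.8, 39.3]
ee_rot: [3.141, 0.013, 0.083]
ft_force: [-10.5, -4.1, -1.2]
gripper_width: 85.6
```

```bash
python3 look.py w12
```

```text
flap angle at y -40 0.434 n 39334
flap angle at y 0 0.36 n 38241
mould front part [[-126.1, -98.1], [-87.7, -51.0]] 10782
tcp board [-83.2 -63.9] [556.9 -86.8  39.4] F [-10.9  -4.3  -1.4] t 12.0
mould y range at x -120 [-97.5 -49.5]
mould y range at x -110 [-96.8 -50.4]
mould y range at x -100 [-97.4 -51. ]
```

Emit:
play_rows --deltas '[{"translation": [0.5,-2.5,1],"yaw": 0,"claw": -1},{"translation": [0.5,-2.5,1],"yaw": 0,"claw": -1},{"translation": [0,-2.5,0.5],"yaw": 0,"claw": -1},{"translation": [0,-2.5,0.5],"yaw": 0,"claw": -1},{"translation": [0,-2.5,0],"yaw": 0,"claw": -1},{"translation": [0,-2.5,0],"yaw": 0,"claw": -1},{"translation": [0,-2.5,0],"yaw": 0,"claw": -1}]'

```text
t: 12.58
tcp_pos: [554.7, -72.2, 36.1]
ee_rot: [3.136, 0.017, 0.081]
ft_force: [-14.2, -11.9, -0.6]
gripper_width: 85.4
```

```bash
python3 look.py w13
```

```text
flap angle at y -40 0.274 n 36822
flap angle at y 0 0.339 n 40976
flap angle at y 50 0.209 n 1208
mould front part [[-125.4, -90.4], [-87.6, -44.8]] 10859
tcp board [-83.5 -48.6] [554.7 -71.7  36.1] F [-13.9 -11.   -1.5] t 12.6333
mould y range at x -120 [-90.8 -43. ]
mould y range at x -110 [-90.1 -43.7]
mould y range at x -100 [-90.6 -44.2]
```

Emit:
play_rows --deltas '[{"translation": [0.4,-2.5,0],"yaw": 0,"claw": -1},{"translation": [0.4,-2.5,0],"yaw": 0,"claw": -1},{"translation": [0,-2.5,0],"yaw": 0,"claw": -1},{"translation": [0,-2.5,0],"yaw": 0,"claw": -1},{"translation": [0,-1,0],"yaw": 0,"claw": -1},{"translation": [0,0,0],"yaw": 0,"claw": -1},{"translation": [0,0,0],"yaw": 0,"claw": -1},{"translation": [0,0,0],"yaw": 0,"claw": -1}]'

```text
t: 13.3
tcp_pos: [553.4, -61.2, 35.8]
ee_rot: [3.136, 0.019, 0.081]
ft_force: [-15.7, -11.6, -0.9]
gripper_width: 85.2
```

```bash
python3 look.py w14
```

```text
flap angle at y -40 0.22 n 36510
flap angle at y 0 0.382 n 42922
flap angle at y 50 0.216 n 10732
mould front part [[-125.2, -79.2], [-88.6, -33.7]] 10507
tcp board [-83.4 -38. ] [553.4 -61.2  35.8] F [-15.6 -11.6  -0.7] t 13.35
mould y range at x -120 [-79.7 -32.1]
mould y range at x -110 [-78.9 -32.6]
mould y range at x -100 [-79.5 -33.1]
```

View pics/w14.png

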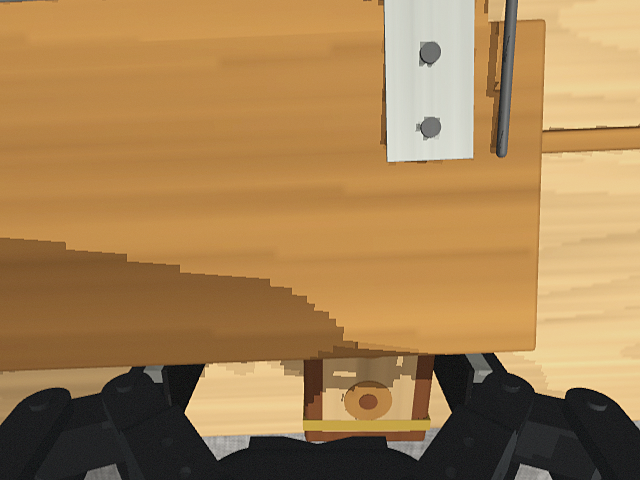

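The mould's centre is near y -56 with the flap still held. Next I'll step sideways off the mould, withdraw to the front, then go up.

Emit:
play_rows --deltas '[{"translation": [0,3,0],"yaw": 0,"claw": -1},{"translation": [0,4,0],"yaw": 0,"claw": -1},{"translation": [0,4,0],"yaw": 0,"claw": -1},{"translation": [0,4,0],"yaw": 0,"claw": -1},{"translation": [0,3,0],"yaw": 0,"claw": -1},{"translation": [0,0,0],"yaw": 0,"claw": -1},{"translation": [-6,0,0],"yaw": 0,"claw": -1},{"translation": [-10,0,0],"yaw": 0,"claw": -1},{"translation": [-15,0,0],"yaw": 0,"claw": -1},{"translation": [-20,0,0],"yaw": 0,"claw": -1},{"translation": [-20,0,0],"yaw": 0,"claw": -1},{"translation": [-15,0,0],"yaw": 0,"claw": -1}]'

```text
t: 14.35
tcp_pos: [477.7, -82.5, 39.4]
ee_rot: [-3.141, -0.001, 0.083]
ft_force: [-0.4, 0.0, -0.4]
gripper_width: 85.4
```

Emit:
play_rows --deltas '[{"translation": [-15,0,0],"yaw": 0,"claw": -1},{"translation": [-10,0,-10],"yaw": 0,"claw": -1},{"translation": [0,0,-20],"yaw": 0,"claw": -1},{"translation": [0,0,-25],"yaw": 0,"claw": -1},{"translation": [0,0,-25],"yaw": 0,"claw": -1},{"translation": [0,0,-25],"yaw": 0,"claw": -1},{"translation": [0,0,-20],"yaw": 0,"claw": -1},{"translation": [0,0,-10],"yaw": 0,"claw": -1},{"translation": [0,0,0],"yaw": 0,"claw": -1},{"translation": [0,0,0],"yaw": 0,"claw": -1},{"translation": [0,0,0],"yaw": 0,"claw": -1}]'

```text
t: 15.27
tcp_pos: [453.2, -84.5, 173.5]
ee_rot: [-3.141, 0.001, 0.083]
ft_force: [-0.4, 0.1, -0.5]
gripper_width: 85.4
```

```bash
python3 look.py w15
python3 - <<'E'
from h import *
s=np.load('pics/w15.npz');C=cloud(s);Q=tb(C);z=C[...,2]
k=(abs(z-59.5)<4)&(Q[...,0]<-80)&(Q[...,0]>-140)&(abs(Q[...,1]+56)<35)
print(cv2.minAreaRect(Q[k].astype(np.float32)),np.percentile(Q[k],[1,99],axis=0))
for x in(-60,-50,-30,-10,10):
  k=(abs(Q[...,0]-x)<3)&(abs(Q[...,1])<20); print(x,np.median(z[k]))
E
```

```text
flap angle at y -40 0.12 n 2294
flap angle at y 0 0.117 n 2454
flap angle at y 50 0.12 n 2661
mould front part [[-126.9, -78.8], [-76.5, -34.1]] 7012
tcp board [-186.1  -48.9] [452.9 -84.5 173.2] F [-0.2 -0.5  0. ] t 15.3167
mould y range at x -120 [-79.6 -31.9]
mould y range at x -110 [-79.3 -32.7]
mould y range at x -100 [-79.9 -33.3]
((-104.07768249511719, -56.187156677246094), (48.531612396240234, 49.38754653930664), 88.0216293334961) [[-128.36409709  -79.93156048]
 [ -80.43396892  -32.80759376]]
-60 74.35641993148232
-50 73.19226703388425
-30 nan
-10 nan
10 nan
  return _methods._mean(a, axis=axis, dtype=dtype,
  ret = ret.dtype.type(ret / rcount)
```

View pics/w15.png

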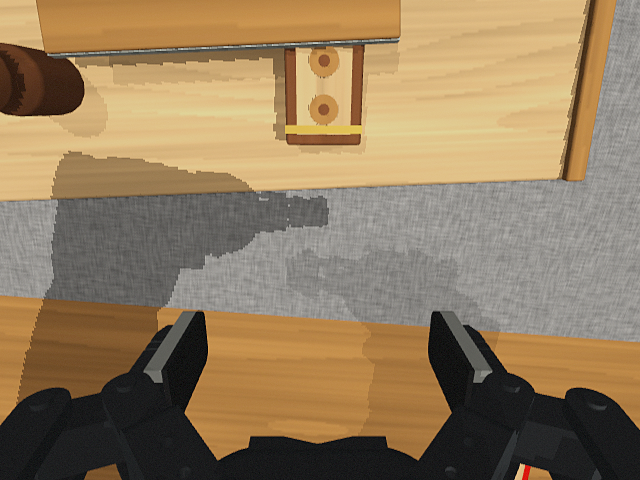

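The flap rests on the mould at about 0.12 rad. The mould is square, its front visible at (287–362, 45–143), and the fingers are clear, so I'm handing in.

```bash
python3 -c "
from h import *
print(r.job_done())"
```

```text
the job is handed in; nothing more can be done
None
```

The mould is under the flap and the job was handed in at about 15.3 s; no verdict was reported.

**What I did:** The tool can only point down, so I couldn't hook a fingertip under the flap's edge. I pressed the left finger against the flap's front edge and raised it until the flap was up. I then slid the gripper sideways so the right finger pushed the mould along the guide.

**What went wrong on the way:** The right finger rode up onto the mould's top edge when the mould's centre was at about y -73.5 mm. I slid back with the flap still held up, lowered the fingers 13 mm and pushed again. I then stepped off sideways, drew the fingers away to the front and raised them.

**Last checks (wrist camera):**

| Check | Measured | Required |
|---|---|---|
| Mould centre, board x | about -78 mm | -95 to -60 mm |
| Mould centre, board y | about -56 mm | within ±74 mm |
| Mould angle to the guide | about 0.03 rad | below 0.17 rad |
| Mould top | about 60 mm above the table (flat) | not lifted |
| Released flap | about 0.12 rad | 0.08 to 0.18 rad |
| Force on the tool | near zero | touching nothing |

**Less certain:**
- **Flap angle while held:** readings differed along the flap, between 0.2 and 0.55 rad, because the fingers and hinge plates got into the depth data. All of them were above the required 0.15 rad.
- **Finger force on the mould:** I could not measure this separately from the force on the flap.
- **Flap's pressure on the mould:** I inferred this from the flap's angle rather than measuring it.
- **Other objects:** I did not re-measure their positions. The last picture shows the shaker but not the sticks, crock, birch cup, plate or red bowl; I saw no contact with any of them.

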